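Clamp the device, kick the stand out and hold the test frame upright

ROBOT

A 6-joint arm with a two-finger parallel gripper is mounted at the origin on the work surface. World frame = base frame: x ahead of the robot, y to its left, z up, the work surface at z = 0. Lengths are in mm, angles in rad, forces in N, time in s.
With the tool pointing down it reaches from about 350 to 875 mm from the base axis. Payload 4.2 kg.
Tool frame: the origin (TCP) lies on the mounting face of the last link; the fingertips stand 173 mm ahead of it and the grasp point (between the pads) lies 155 mm ahead of it; z points along the fingers, y is the direction in which the jaws open and shut (so a half turn about z gives the same grasp; the last joint's range is limited). The gripper opens to 85 mm and grips with 20 to 120 N. Pads are 22 mm wide; open, the fingers measure 114 mm over their backs; the gripper's body (76 mm by 85 mm) begins 54 mm behind the grasp point. The pads swing forward as they close: fully open they stand 13 mm farther back than shut.
Start: joints at [-1.047, 0.385, 0.008, 0, -1.194, -0.259], TCP at [163.59, -603.19, 404.712] pointing down, gripper open.
Joint ranges: [-3.14, 3.14], [-1.21, 2.06], [-1.07, 1.41], [-3.16, 2.05], [-2.99, -0.16], [-3.1, 3.1]. Speed limits (rad/s): [2.79, 2.79, 3.14, 3.14, 3.14, 3.14].

INTERFACE

Orientations are given as a unit quaternion [x, y, z, w].
In Python, from bench import arm gives the robot as it stands. The module is installed in compiled form; this text tells all that it offers.
- The arm moves only by the tool play_rows, never from a script. Its argument "moves" is a list of rows, each a list of 3 entries, a list of its own where there are three numbers: the shift along the world's x, y, z in units of 30 cm (1.0 is 30 cm), then the turn about the world's z in units of 30 degrees (1.0 is 30 degrees), then the gripper's target within -1 to 1 (shut at 1, half-way at 0, fully open at -1). In form: [[[x, y, z], turn, jaw], ...]. A call has 1 to 12 rows; each row is the pose to reach, as a shift and turn from the pose measured when the call began; what a row does not reach only later rows make up. A row lasts 1/8 s, in which the tool goes at most 62.5 mm and 10.7 degrees, less where a joint would pass 70% of its speed; a pose out of reach is approached as far as the arm can. A call with a number of a shift or a turn outside -1 to 1 is refused whole. A call with a gripper value outside its range is refused whole. The fingers move at their own pace and stop on an object; the grip force is fixed at half the most. Time passes only in rows, so rows that repeat a pose let the fingers close. It gives the time, the measured TCP pose, the force and the opening at its end, in the units of the state.
- arm.read_state(): the state, without advancing time (a new reading comes with each control period).
- arm.get_image(name): name is "scene" or "top" or "wrist"; returns a dict with "pixels" (480x640x3 uint8, red, green, blue), "vfov" (degrees; the focal length in pixels is half the picture's height over the tangent of half this angle, whatever the lens; pixels are square), "cx", "cy" (the principal point, pixels), "dist" ([k1, k2, p1, p2, k3] as OpenCV has them; the pictures are not rectified), "xyz" and "rotation" of the camera in the world. Camera axes: x right, y up, looking along -z (the intrinsics and any distortion apply to the point x, -y, -z); pixel columns grow to the right and rows downward; lengths in mm; the calibration is good to about 2 mm. A picture is of the moment at which its call begins. There is no depth.
- arm.job_done(): hands the job in, once; it reports no verdict.
Trained networks look in a picture, given as the dict that the camera call returned (one of the last four; its "shot" number tells which), for a name from the list of things; names that differ only in an ending like _2 or _b are one class to them, and where a whole thing is asked for, a point or a joint stands for the part that bears it (a point fixed in the world has none). Each returns a list of dicts, best first, with "conf" (0 to 1); they miss things now and then, are a little off and sometimes report something else, mostly with a low value. They report only what shows in the picture. A call takes as long as a camera call.
- arm.look_for(name, picture): "centre" ([x, y, z] in mm, in world coordinates, good to about 4 mm: the middle of the surface that is visible of it).
The state is a dict: "clock": time; "joints": joint angles; "joint_vel": joint speeds; "joint_efforts": joint torques, N m; "position": TCP position; "ee_rot": TCP orientation; "contact_force": force on the tool from outside, world axes, zero at the start; "wrist_torque": the same for the moment, N m; "gripper_width": finger opening in mm.
Only numpy, scipy, OpenCV 4.12 (cv2) and the standard library are available. Lean on these libraries where they do the work, as an engineer would, in place of code of your own. Each camera call takes 0.05 s, during which the arm holds its last target.

TASK

On the electronics bench a sprung test frame lies tipped towards the robot. Swing the little clamp lever of its socket block fully shut, then flip the kickstand over centre and fully down to its lower stop, then raise the frame fully upright and hold it there: its spring would tip it back, so the program finishes with the gripper still gripping or pressing the frame to hold it upright. Leave the other things on the bench where they are.

Things in the scene. Friction and masses are not known exactly. Their poses are not given: they have to be found in the camera images.
- stand: Fixed base: dark steel slab 210 x 270 x 18 mm screwed to the bench. Origin on the bench surface straight below the frame's hinge axis (35 mm up), at mid width; slab spans x -100..110, y -135..135 mm. x points away from the robot, y along the hinge axis, z up; yaw within 0.35 rad of 0. Two rest posts, rubber tops 95 mm high, at x -77, y +-105, under the tipped frame.
- frame_axes (a point): Aluminium frame 238 wide (y), 170 high (z), 14 mm thick (x) with a green circuit board, 0.4 to 0.65 kg. Origin mid hinge axis; z runs up the frame to its top edge, x is the normal of its outfitted face: away from the robot when upright, up and away when tipped. On it at left (+y) a black socket block (y 32..68, z 60..140, out to x 27 mm), at right (-y) the kickstand's hub block.
- frame (a joint): Frame hinge, rad: 0 = upright (hard stop), 0.8 = tipped to the robot onto the posts (hard stop, its start). Spring and weight return it to 0.8 (2 to 3 N at the tab); nothing latches it upright. A frame point (x,z) lies in stand's frame at x*cos(q)-z*sin(q), height 0.035+x*sin(q)+z*cos(q).
- lever (a joint): Clamp lever on the socket block, rad: 0 = shut (hard stop; lies along the block and points down the frame to the hinge), 1.5 = open (straight out from the face). Starts at 0.9 to 1.45, stays where it is left (friction 0.03 Nm). With the frame tipped, pressing its free half straight down from above with 5 to 10 N shuts it.
- lever_pivot (a point): Lever's pivot, fixed on the frame at x 24, y 99, z 137 mm in frame's axes; lever turns about frame's y axis.
- lever_tip (a point): Free end of the lever: centre of a black knob (12 mm diameter, 16 mm long along y), 66 mm from the pivot on a steel rod 6 mm thick.
- kickstand (a joint): Kickstand hinge, rad: 0 = parked (stop; points up the frame, 20 degrees out from it, end above the frame's top edge); grows as it swings out, away from the robot; 2.27 = down (stop; points down the frame, 30 degrees out). Frame tipped: plumb at 0.45. Its own weight parks it before that and, past 0.7, makes it fall on to the lower stop by itself. Starts at 0 to 0.15.
- hub (a point): Kickstand's pivot, fixed on the frame at x 22, y -70, z 105 mm in frame's axes.
- kick_foot (a point): Centre of the kickstand's rubber foot (20 mm diameter, 24 mm long along y), 125 mm from the pivot on a steel rod 11 mm thick.
- tab (a point): Middle of the plain aluminium grip tab on the frame's top edge, at frame x 0, y 0, z 200 mm. The tab is 44 mm wide (y), 12 mm thick (x), z 168 to 215 mm; keep fingertips above the top edge (z 170). Good place to hold, by its two broad faces or by pressing on the robot side.
- spool: Grey wire spool, 52 mm diameter, 50 mm tall; bystander, leave alone.
- driver: Screwdriver 160 mm long; bystander.
- flux: Small bottle, 36 mm diameter, 70 mm tall; bystander.
- heatsink: Finned aluminium heat sink 40 x 40 x 25 mm; bystander.
- spanner: Spanner 140 mm long; bystander.
- mug: White mug, 90 mm tall; bystander.
- tray: Black divided parts tray 110 x 80 x 35 mm; bystander.
- meter: Grey hand meter 150 x 75 x 35 mm; bystander.

How it is judged (in metres and radians):
On the way, in this order (a step that is already met when the one before it is completed fails the run):
1. the clamp lever is shut, frame still tipped and kickstand still parked (value of joint lever below 0.12 rad and value of joint kickstand below 0.9 rad and value of joint frame above 0.5 rad), for 0.2 s.
2. the kickstand is down on its lower stop, frame not yet raised (value of joint kickstand above 2.12 rad and value of joint lever below 0.15 rad and value of joint frame above 0.4 rad), for 0.2 s.
3. the frame is upright, held by the gripper (value of joint frame below 0.08 rad and contact force between the fingers and frame above 0.5 N), for 0.5 s.
At the end, for the whole second after the job is handed in: The frame stands still within 0.08 rad (4.5 degrees) of upright, held there by the fingers (contact over 0.5 N), clamp lever shut (below 0.15 rad) and kickstand down (above 2.12 rad) (all of step 3 and value of joint frame above -0.05 rad and velocity of joint frame between -0.1 and 0.1 rad/s and value of joint lever below 0.15 rad and value of joint kickstand above 2.12 rad); the arm keeps its last pose, push and grip.
It fails at once if a bystander was moved by more than 3 cm (distance of any of spool, driver, flux, heatsink, spanner, mug, tray, meter from where it was at the start of the episode above 0.03 m).
It also fails if it takes over 62 s, if anything falls off the work surface, if the arm or the gripper's body presses on something with over 40 N, if the wrist force passes 120 N, or if a joint passes its speed limit or range.

## Working session

There is one attempt and no reset: what is moved stays moved. The work goes in short steps, Python scripts to look and compute and a tool call to move; the robot and the scene stay as the last step left them, time stands still between calls to the robot, and variables do not carry over. Pictures are saved under pics/ and viewed, and the job is handed in when it is done.

Besides the shell and the picture viewer there is one more tool, called after "Request:" as name(argument=value, ...), one argument or row to a line, values as JSON. play_rows: Moves the arm, as the interface text tells. Shifts and turns lie within -1 to 1; 1 stands for 30 cm of shift or 30 degrees of turn. Its arguments: {"type":"object","properties":{"moves":{"type":"array"}},"required":["moves"]}

```bash
mkdir -p pics; python3 - <<'E'
from bench import arm
import cv2
s=arm.read_state();print(s)
for n in ["scene","top"]:
    p=arm.get_image(n);cv2.imwrite(f"pics/{n}0.png",p["pixels"][:,:,::-1])
    print(n,p["vfov"],p["xyz"],p["rotation"],p["dist"])
    for k in ["stand","frame_axes","frame","lever_pivot","lever_tip","lever","hub","kick_foot","kickstand","tab","spool","driver","flux","heatsink","spanner","mug","tray","meter"]:
        r=arm.look_for(k,p); print(k,[([round(float(v)) for v in d["centre"]],round(d["conf"],2)) for d in r[:2]])
print(arm.read_state()["clock"])
E
```

```text
{'clock': 0.0, 'joints': array([-1.04736726e+00,  3.85569665e-01,  6.60456506e-03, -5.20525654e-04,
       -1.19399184e+00, -2.58599265e-01]), 'joint_vel': array([-0.00064736, -0.00105322, -0.00113323, -0.00047363,  0.00066595,
       -0.00081497]), 'joint_efforts': array([ 1.70735329e-03, -3.92288733e+01,  1.88400882e+01,  4.18613702e+00,
       -4.66529615e-03,  9.03288793e-06]), 'position': array([ 163.57127095, -602.99839867,  403.60173095]), 'ee_rot': array([-1.31933019e-01,  9.91258015e-01,  1.09096383e-03, -1.88090935e-04]), 'contact_force': array([ 0.04816054,  0.54045659, -0.37865512]), 'wrist_torque': array([ 0.03859   ,  0.03089287, -0.04356596]), 'gripper_width': 85.14601382498202}
scene 49.39940209574994 [ 942.59940173 -607.93505105 1144.26244286] [0.30416493 0.07211766 0.23151054 0.92124134] [-0.12481258  0.          0.          0.          0.        ]
stand [([592, -2, 55], 0.74)]
frame_axes [([556, 9, 110], 0.64)]
frame [([555, 8, 116], 0.75)]
lever_pivot [([559, 9, 113], 0.42)]
lever_tip [([458, -360, 9], 0.5), ([577, 115, 179], 0.42)]
lever [([525, -59, 200], 0.17)]
[... 699 characters left out ...]
18], 0.89), ([571, 121, 175], 0.26)]
frame [([548, 14, 122], 0.9)]
lever_pivot [([544, 18, 124], 0.75)]
lever_tip [([569, 116, 171], 0.63), ([768, -96, 25], 0.53)]
lever [([567, 118, 171], 0.51)]
hub [([544, 21, 122], 0.73)]
kick_foot [([522, -55, 224], 0.79)]
kickstand [([551, 12, 120], 0.72), ([519, -54, 224], 0.55)]
tab [([548, 12, 123], 0.78)]
spool [([760, 83, 54], 0.73)]
driver [([770, -101, 26], 0.68)]
flux [([610, 202, 46], 0.66), ([548, 11, 119], 0.57)]
heatsink [([422, 119, 14], 0.79)]
spanner [([450, -355, 7], 0.68)]
mug [([570, 119, 175], 0.66), ([444, 399, 41], 0.6)]
tray [([617, -402, 5], 0.75), ([441, 399, 39], 0.32)]
meter [([618, 420, 35], 0.87), ([519, -53, 225], 0.61)]
1.9
```

View pics/scene0.png

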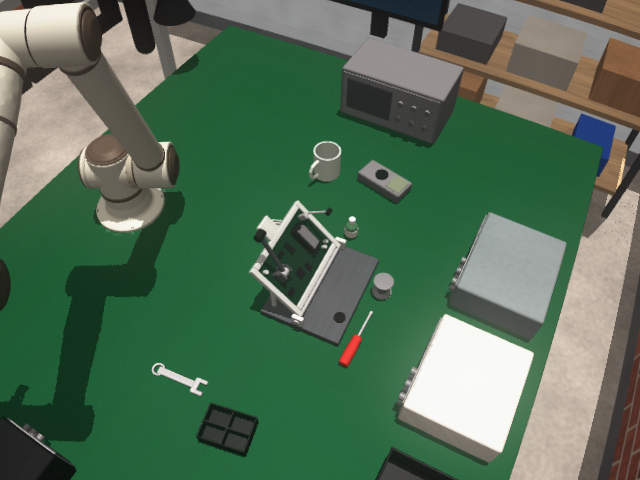

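View pics/top0.png

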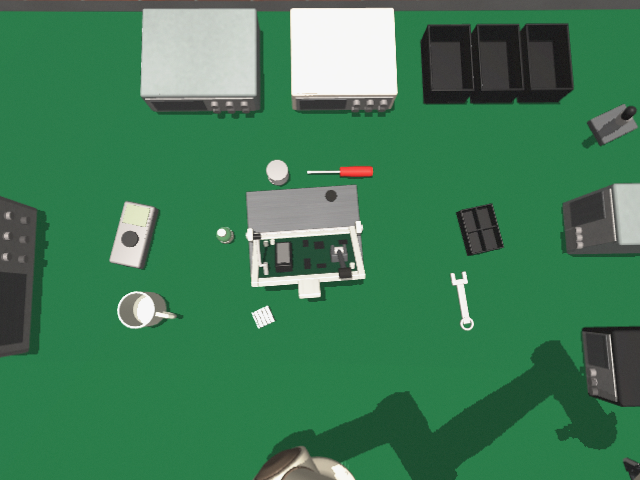

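Both pictures show the frame tipped towards the robot, with its tab at about (309,290) in the top view, the lever at the left and the kickstand foot at about (345,272). Next I'll zoom in to fit the stand pose.

```bash
python3 - <<'E'
from bench import arm
import cv2,pickle
P={n:arm.get_image(n) for n in["scene","top"]}
pickle.dump(P,open("p0.pkl","wb"))
for n,(x,y,w,h) in dict(scene=(235,190,150,155),top=(230,175,150,130)).items():
    c=P[n]["pixels"][y:y+h,x:x+w,::-1];cv2.imwrite(f"pics/{n}_z0.png",cv2.resize(c,None,fx=600/h*.99 if n=="scene" else 4.6,fy=600/h*.99 if n=="scene" else 4.6,interpolation=cv2.INTER_CUBIC))
    print(n,600/h*.99,P[n]["cx"],P[n]["cy"])
E
```

```text
scene 3.8322580645161293 320.04803851651013 242.77662537983647
top 4.569230769230769 317.0734779501779 238.46493331227944
```

View pics/scene_z0.png

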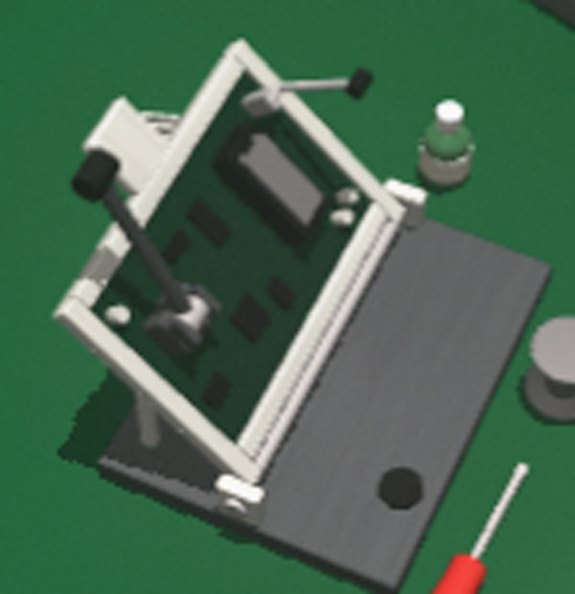

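View pics/top_z0.png

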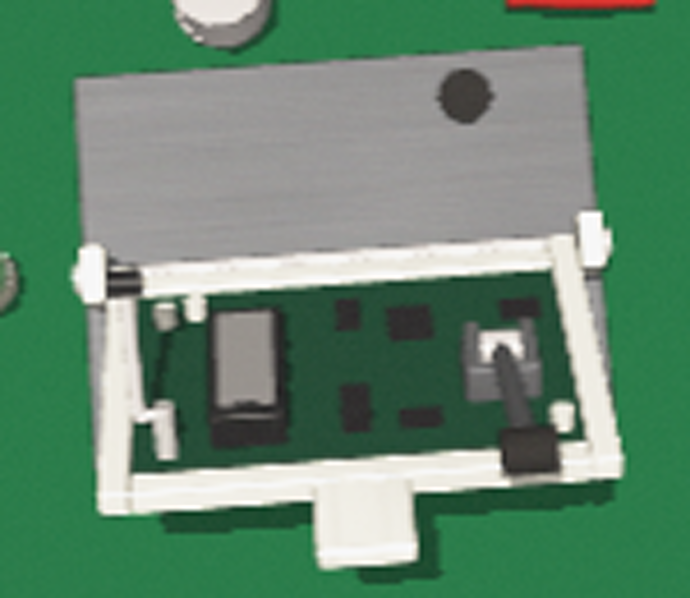

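```bash
cat > h.py <<'E'
import numpy as np,cv2,pickle
from scipy.spatial.transform import Rotation as R
from scipy.optimize import least_squares
def proj(p,X):
    X=np.atleast_2d(X);q=np.array(p["rotation"])
    rot=R.from_quat(q) if q.shape==(4,) else R.from_matrix(q)
    c=rot.inv().apply(X-np.array(p["xyz"]))*[1,-1,-1]
    f=240/np.tan(np.radians(p["vfov"])/2)
    K=np.array([[f,0,p["cx"]],[0,f,p["cy"]],[0,0,1]])
    return cv2.projectPoints(c,np.zeros(3),np.zeros(3),K,np.array(p["dist"]))[0][:,0]
def S(st,P):
    P=np.atleast_2d(np.array(P,float));c,s=np.cos(st[2]),np.sin(st[2])
    return np.c_[st[0]+c*P[:,0]-s*P[:,1],st[1]+s*P[:,0]+c*P[:,1],P[:,2]]
def F(st,q,P):
    P=np.atleast_2d(np.array(P,float))
    return S(st,np.c_[P[:,0]*np.cos(q)-P[:,2]*np.sin(q),P[:,1],35+P[:,0]*np.sin(q)+P[:,2]*np.cos(q)])
lev=lambda q:[24+66*np.sin(q),99,137-66*np.cos(q)]
kick=lambda q:[22+125*np.sin(.349+q),-70,105+125*np.cos(.349+q)]
E
python3 - <<'E'
from h import *
P=pickle.load(open("p0.pkl","rb"))
sc=lambda a:np.array(a)/3.832+[235,190]; tp=lambda a:np.array(a)/4.6+[230,175]
T=tp([(76,80),(582,46),(100,513),(620,477),(322,567),(417,558),(125,280),(528,450)])
Z=sc([(550,268),(395,592),(240,42),(60,310),(360,83),(95,175)])
def f(v):
    st=v[:3]
    a=np.r_[S(st,[(110,135,18),(110,-135,18)]),F(st,.8,[(-7,119,170),(-7,-119,170),(-6,22,215),(-6,-22,215),lev(v[3]),kick(v[4])])]
    b=np.r_[S(st,[(110,135,18),(110,-135,18)]),F(st,.8,[(7,119,170),(7,-119,170),lev(v[3]),kick(v[4])])]
    return np.r_[proj(P["top"],a)-T,proj(P["scene"],b)-Z].ravel()
r=least_squares(f,[600,10,0.05,1.2,.1],loss="soft_l1")
print(r.x.round(4));print(r.fun.reshape(-1,2).round(1))
st=r.x[:3]; v=r.x
np.save("st.npy",v)
for n,q in [("tip",lev(v[3])),("tipshut",lev(0)),("pivot",(24,99,137)),("foot",kick(v[4])),("hub",(22,-70,105)),("tab",(0,0,200)),("footq.9",kick(.9))]: print(n,F(st,.8,q).round(0))
print("up tab",F(st,0,(0,0,200)).round())
E
```

```text
[ 6.181467e+02  1.692840e+01  5.100000e-02  1.295700e+00 -4.700000e-03]
[[-0.5 -1.9]
 [ 0.5 -1.5]
 [ 0.1  0.1]
 [ 0.5  0. ]
 [-0.9  0.3]
 [ 0.2  0.7]
 [ 0.1 -0.5]
 [ 0.4 -0.5]
 [ 0.7 -1. ]
 [-0.7 -0.6]
 [ 0.2 -1.3]
 [ 0.   0.6]
 [-0.6  0. ]
 [-0.7 -0.3]]
tip [[589. 115. 181.]]
tipshut [[579. 114. 102.]]
pivot [[532. 112. 148.]]
foot [[507. -59. 236.]]
hub [[562. -56. 124.]]
tab [[475.  10. 174.]]
footq.9 [[616. -53. 237.]]
up tab [[618.  17. 235.]]
```

Request:
play_rows(
  moves=[
    [[0,0,0.25],0,1],
    [[0.3,0.4,0.25],-0.2,1],
    [[0.45,0.7,0.3],-0.4,1],
    [[0.65,1.0,0.3],-0.4,1],
    [[0.65,1.0,0.3],-0.4,1],
    [[0.65,1.0,0.3],-0.4,1],
    [[0.65,1.0,0.3],-0.4,1],
  ],
)

```text
clock: 2.88
position: [359.2, -301.1, 495.3]
ee_rot: [-0.028, 1.0, -0.0, 0.001]
contact_force: [1.0, -0.9, -0.0]
gripper_width: -0.2
```

Request:
play_rows(
  moves=[
    [[0.3,0.4,0],0,1],
    [[0.6,0.8,0],0,1],
    [[0.75,1.0,0],0,1],
    [[0.75,1.0,0],0,1],
    [[0.75,1.0,0],0,1],
    [[0.75,1.0,0],0,1],
    [[0.75,1.0,0],0,1],
    [[0.75,1.0,0],0,1],
  ],
)

```text
clock: 3.88
position: [584.3, -0.8, 495.0]
ee_rot: [-0.029, 1.0, -0.0, 0.0]
contact_force: [-0.4, -0.9, -0.1]
gripper_width: 0.0
```

Request:
play_rows(
  moves=[
    [[0,0.385,0],0,1],
    [[0,0.385,0],0,1],
    [[0,0.385,-0.2],0,1],
    [[0,0.385,-0.37],0,1],
    [[0,0.385,-0.37],0,1],
    [[0,0.385,-0.37],0,1],
  ],
)

```text
clock: 4.62
position: [584.9, 113.9, 386.9]
ee_rot: [-0.028, 1.0, -0.0, 0.002]
contact_force: [-0.0, -0.5, 1.2]
gripper_width: 0.3
```

```bash
python3 - <<'E'
from bench import arm
import cv2
for n,(x,y,w,h) in dict(scene=(235,150,170,170),top=(230,175,150,130)).items():
    c=arm.get_image(n)["pixels"][y:y+h,x:x+w,::-1];cv2.imwrite(f"pics/{n}_z1.png",cv2.resize(c,None,fx=3.5,fy=3.5))
E
```

```text
(no output)
```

View pics/scene_z1.png

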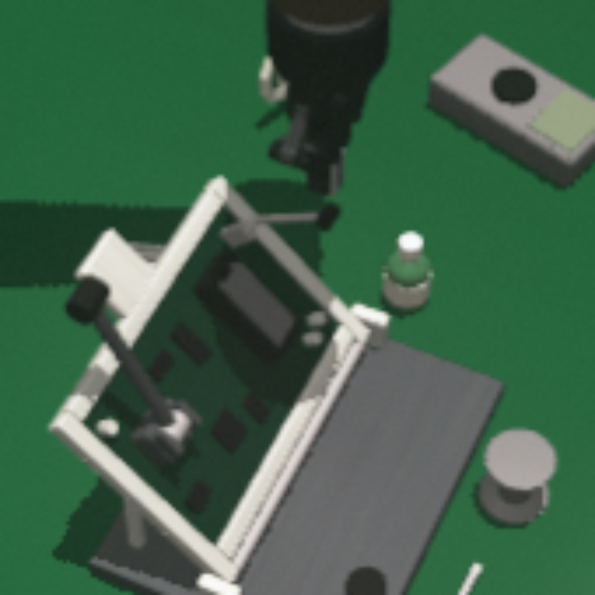

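View pics/top_z1.png

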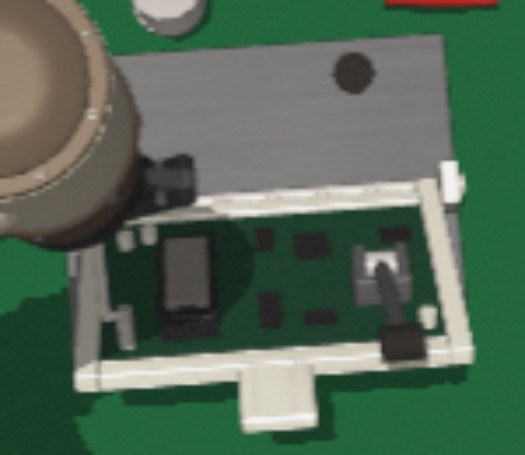

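The fingertips at about (325,185) in the scene crop sit directly above the lever knob at (328,215), so I'll press down.

Request:
play_rows(
  moves=[
    [[0,0,-0.06],0,1],
    [[0,0,-0.12],0,1],
    [[0,0,-0.18],0,1],
    [[0,0,-0.24],0,1],
    [[0,0,-0.3],0,1],
    [[0,0,-0.32],0,1],
    [[0,0,-0.32],0,1],
  ],
)

```text
clock: 5.6
position: [585.3, 114.2, 292.5]
ee_rot: [-0.028, 1.0, 0.001, 0.004]
contact_force: [-0.3, -0.4, 1.0]
gripper_width: 0.4
```

Request:
play_rows(
  moves=[
    [[0,0,-0.01],0,1],
    [[0,0,-0.02],0,1],
    [[0,0,-0.03],0,1],
    [[0,0,-0.035],0,1],
  ],
)

```text
clock: 6.1
position: [585.1, 114.2, 281.8]
ee_rot: [-0.028, 1.0, 0.001, 0.004]
contact_force: [-1.4, -0.3, 1.2]
gripper_width: 0.2
```

```bash
python3 - <<'E'
from bench import arm
import cv2
for n,(x,y,w,h) in dict(scene=(235,150,170,170)).items():
    c=arm.get_image(n)["pixels"][y:y+h,x:x+w,::-1];cv2.imwrite(f"pics/{n}_z2.png",cv2.resize(c,None,fx=3.5,fy=3.5))
E
```

```text
(no output)
```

View pics/scene_z2.png

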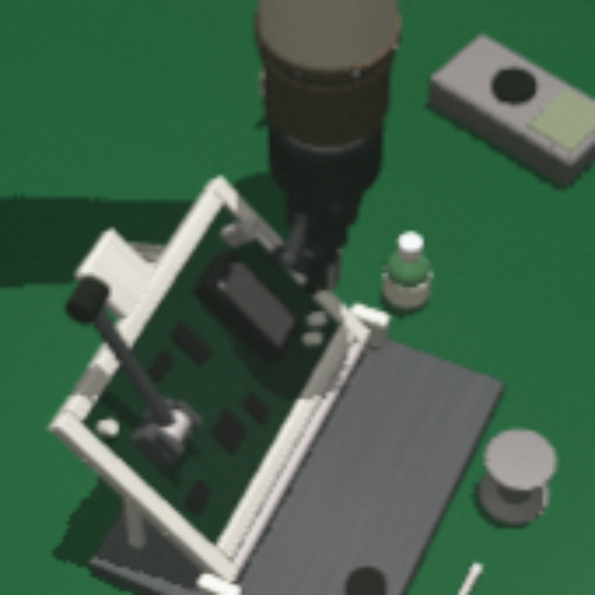

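Contact is just starting, so I'll keep pressing in small steps until the force rises.

Request:
play_rows(
  moves=[
    [[0,0,-0.01],0,1],
    [[0,0,-0.02],0,1],
    [[0,0,-0.03],0,1],
    [[0,0,-0.03],0,1],
  ],
)

```text
clock: 6.65
position: [587.7, 114.9, 277.6]
ee_rot: [-0.03, 1.0, 0.002, 0.01]
contact_force: [0.5, -0.6, 13.7]
gripper_width: -0.0
```

Request:
play_rows(
  moves=[
    [[0,0,-0.01],0,1],
    [[0,0,-0.02],0,1],
    [[0,0,-0.02],0,1],
  ],
)

```text
clock: 7.02
position: [589.6, 115.5, 273.4]
ee_rot: [-0.03, 0.999, 0.002, 0.014]
contact_force: [4.3, 0.2, 4.6]
gripper_width: -0.0
```

Request:
play_rows(
  moves=[
    [[0,0,0.2],0,1],
    [[0,0,0.4],0,1],
    [[0,0,0.6],0,1],
    [[0,0,0.75],0,1],
    [[-0.3,-0.2,0.75],0,1],
    [[-0.5,-0.55,0.75],0,1],
    [[-0.5,-0.55,0.75],0,1],
    [[-0.5,-0.55,0.75],0,1],
  ],
)

```text
clock: 8.02
position: [437.6, -51.1, 497.7]
ee_rot: [-0.03, 0.999, 0.003, 0.013]
contact_force: [0.7, 0.3, 0.8]
gripper_width: 0.1
```

```bash
python3 - <<'E'
from bench import arm
import cv2,pickle
P={}
for n,(x,y,w,h) in dict(scene=(235,190,150,155),top=(230,175,150,130)).items():
    P[n]=arm.get_image(n);c=P[n]["pixels"][y:y+h,x:x+w,::-1];cv2.imwrite(f"pics/{n}_z3.png",cv2.resize(c,None,fx=3.8,fy=3.8))
pickle.dump(P,open("p3.pkl","wb"))
from h import *
v=np.load("st.npy")
for n in P:
  for q in (0,.12,.3): print(n,q,((proj(P[n],F(v[:3],.8,lev(q)))-[[235,190] if n=="scene" else [230,175]])*3.8).round())
E
```

```text
scene 0 [[339. 154.]]
scene 0.12 [[346. 151.]]
scene 0.3 [[355. 145.]]
top 0 [[118. 264.]]
top 0.12 [[117. 254.]]
top 0.3 [[114. 241.]]
```

View pics/scene_z3.png

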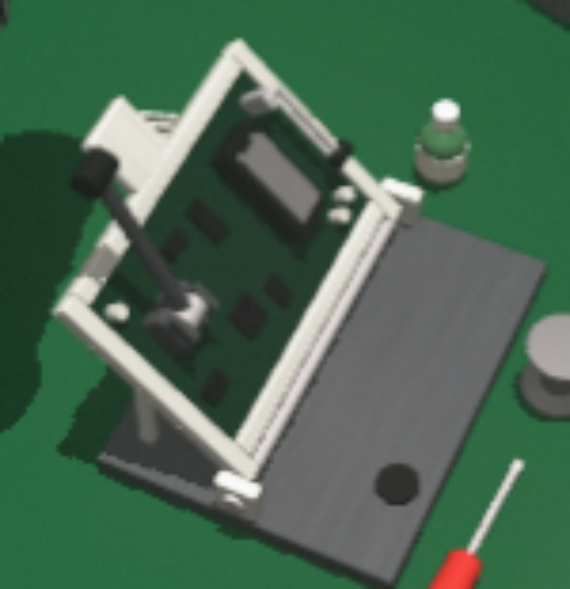

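View pics/top_z3.png

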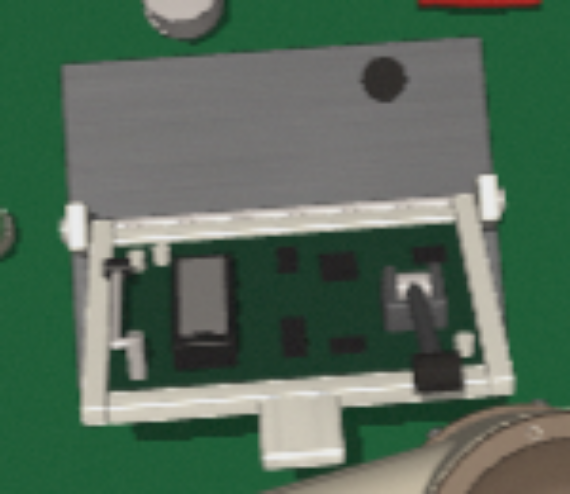

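Lever reads shut: the knob at (340,152) in the scene and (118,265) in the top view matches the prediction for q=0. Next I'll lower behind the kickstand foot and push it away from the robot.

Request:
play_rows(
  moves=[
    [[0,-0.02,-0.2],0,1],
    [[0,-0.02,-0.37],0,1],
    [[0,-0.02,-0.37],0,1],
    [[0.1,-0.02,-0.37],0,1],
    [[0.18,-0.02,-0.37],0,1],
    [[0.24,-0.02,-0.37],0,1],
    [[0.3,-0.02,-0.37],0,1],
    [[0.36,-0.02,-0.37],0,1],
    [[0.42,-0.01,-0.37],0,1],
    [[0.48,-0.01,-0.37],0,1],
    [[0.54,-0.01,-0.37],0,1],
    [[0.56,-0.01,-0.37],0,1],
  ],
)

```text
clock: 9.62
position: [606.7, -54.2, 388.9]
ee_rot: [-0.029, 0.999, 0.002, 0.015]
contact_force: [0.8, 0.3, -0.4]
gripper_width: -0.1
```

Request:
play_rows(
  moves=[
    [[0.03,0,0],0,1],
    [[0.06,0,0],0,1],
    [[0.06,0,0],0,1],
    [[0,0,0.2],0,1],
    [[-0.2,0,0.37],0,1],
    [[-0.4,0.1,0.37],0,1],
    [[-0.6,0.2,0.37],0,1],
    [[-0.7,0.24,0.37],0,1],
    [[-0.7,0.24,0.37],0,1],
  ],
)

```text
clock: 10.75
position: [393.3, 17.8, 501.0]
ee_rot: [-0.031, 0.999, 0.003, 0.016]
contact_force: [0.9, -0.2, -0.1]
gripper_width: -0.1
```

```bash
python3 - <<'E'
from bench import arm
import cv2,pickle
from h import *
P={}
for n,(x,y,w,h) in dict(scene=(235,190,150,155),top=(230,175,150,130)).items():
    P[n]=arm.get_image(n);c=P[n]["pixels"][y:y+h,x:x+w,::-1];cv2.imwrite(f"pics/{n}_z4.png",cv2.resize(c,None,fx=3.8,fy=3.8))
v=np.load("st.npy")
for n in P:
  for q in (2.12,2.27): print(n,q,((proj(P[n],F(v[:3],.8,kick(q)))-[[235,190] if n=="scene" else [230,175]])*3.8).round())
E
```

```text
scene 2.12 [[370. 399.]]
scene 2.27 [[364. 413.]]
top 2.12 [[396.  76.]]
top 2.27 [[394.  88.]]
```

View pics/scene_z4.png

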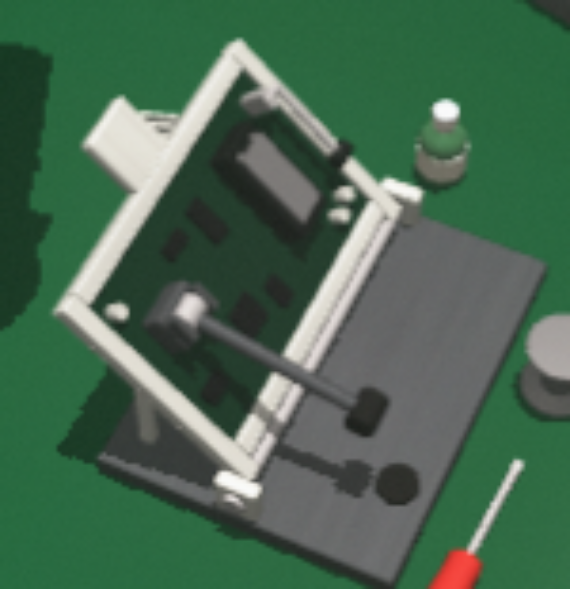

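View pics/top_z4.png

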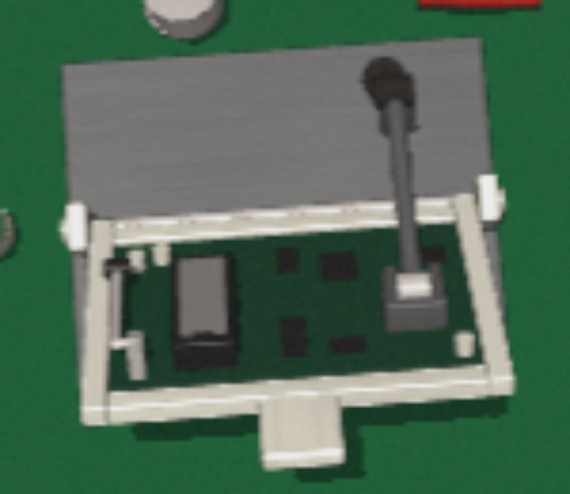

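Kickstand is down: the foot at (367,411) in the scene matches the predicted lower stop. Next I'll get in behind the tab.

Request:
play_rows(
  moves=[
    [[0.03,-0.03,-0.15],0,1],
    [[0.05,-0.03,-0.35],0,1],
    [[0.09,-0.03,-0.54],0,1],
    [[0.12,-0.03,-0.54],0,1],
    [[0.12,-0.03,-0.54],0,1],
    [[0.12,-0.03,-0.54],0,1],
  ],
)

```text
clock: 11.6
position: [433.0, 9.0, 340.8]
ee_rot: [-0.03, 0.999, 0.003, 0.018]
contact_force: [0.2, -1.1, -0.2]
gripper_width: 0.3
```

```bash
python3 - <<'E'
from bench import arm
import cv2
for n,(x,y,w,h) in dict(scene=(205,150,180,170)).items():
    c=arm.get_image(n)["pixels"][y:y+h,x:x+w,::-1];cv2.imwrite(f"pics/{n}_z5.png",cv2.resize(c,None,fx=3.5,fy=3.5))
E
```

```text
(no output)
```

View pics/scene_z5.png

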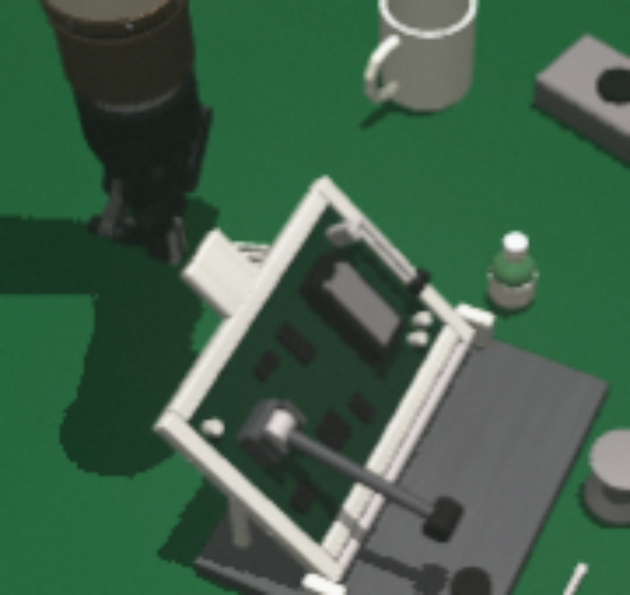

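Request:
play_rows(
  moves=[
    [[0.035,0,0],0,1],
    [[0.06,0,0.02],0,1],
    [[0.1,0,0.05],0,1],
    [[0.14,0.005,0.075],0,1],
    [[0.18,0.005,0.095],0,1],
    [[0.22,0.01,0.115],0,1],
    [[0.26,0.01,0.135],0,1],
  ],
)

```text
clock: 12.52
position: [511.6, 12.2, 381.4]
ee_rot: [-0.03, 0.999, 0.004, 0.018]
contact_force: [-1.3, 1.9, 0.5]
gripper_width: -0.1
```

```bash
python3 - <<'E'
from bench import arm
import cv2
for n,(x,y,w,h) in dict(scene=(205,150,180,170)).items():
    c=arm.get_image(n)["pixels"][y:y+h,x:x+w,::-1];cv2.imwrite(f"pics/{n}_z6.png",cv2.resize(c,None,fx=3.5,fy=3.5))
E
```

```text
(no output)
```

View pics/scene_z6.png

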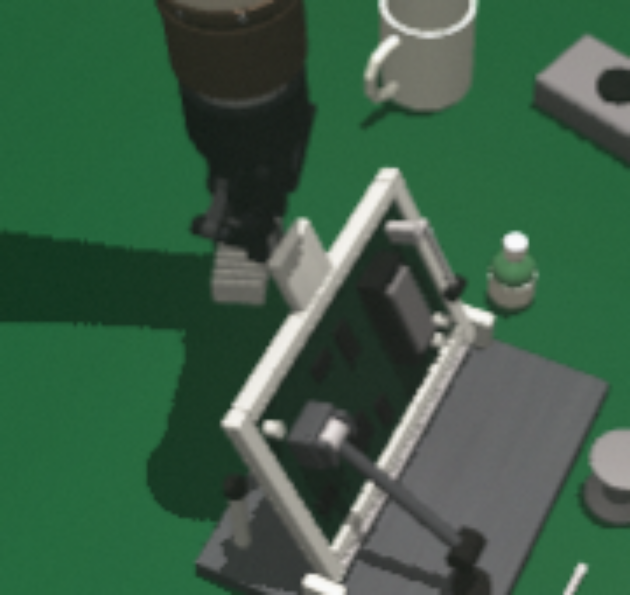

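The finger at about (262,240) is behind the tab at (300,265), and the frame has risen about halfway. I'll continue.

Request:
play_rows(
  moves=[
    [[0.04,0.003,0.015],0,1],
    [[0.08,0.006,0.03],0,1],
    [[0.12,0.009,0.04],0,1],
    [[0.16,0.012,0.045],0,1],
    [[0.2,0.015,0.045],0,1],
    [[0.23,0.017,0.045],0,1],
    [[0.25,0.017,0.045],0,1],
    [[0.265,0.017,0.045],0,1],
    [[0.265,0.017,0.045],0,1],
  ],
)

```text
clock: 13.7
position: [592.7, 17.5, 395.4]
ee_rot: [-0.03, 0.999, 0.004, 0.019]
contact_force: [-2.2, 0.1, 0.3]
gripper_width: -0.3
```

Request:
play_rows(
  moves=[
    [[0.01,0,0],0,1],
    [[0.02,0,0],0,1],
    [[0.02,0,0],0,1],
  ],
)

```text
clock: 14.08
position: [596.1, 17.6, 395.4]
ee_rot: [-0.03, 0.999, 0.003, 0.014]
contact_force: [-13.4, 3.3, 7.0]
gripper_width: 0.2
```

Request:
play_rows(
  moves=[
    [[0.01,0,0],0,1],
    [[0.01,0,0],0,1],
    [[0.01,0,0],0,1],
    [[0.01,0,0],0,1],
    [[0.01,0,0],0,1],
    [[0.01,0,0],0,1],
    [[0.01,0,0],0,1],
    [[0.01,0,0],0,1],
  ],
)

```text
clock: 15.08
position: [597.1, 17.6, 395.6]
ee_rot: [-0.03, 0.999, 0.003, 0.011]
contact_force: [-9.0, 2.7, 5.2]
gripper_width: 0.0
```

```bash
python3 - <<'E'
from bench import arm
import cv2
from h import *
v=np.load("st.npy")
p=arm.get_image("scene");x,y,w,h=205,150,180,170
c=p["pixels"][y:y+h,x:x+w,::-1];cv2.imwrite("pics/scene_z7.png",cv2.resize(c,None,fx=3.5,fy=3.5))
for q in (0,.08):
  print(q,[((proj(p,F(v[:3],q,a))[0]-[x,y])*3.5).round() for a in [(7,119,170),(7,-119,170),kick(2.27),lev(0)]])
s=arm.read_state();print(s["clock"],s["position"],s["contact_force"],abs(s["joint_vel"]).max())
E
```

```text
0 [array([487., 188.]), array([330., 457.]), array([469., 578.]), array([491., 306.])]
0.08 [array([469., 181.]), array([310., 449.]), array([469., 573.]), array([484., 302.])]
15.125 [597.08441521  17.59560249 395.58070935] [-9.817086    2.67704524  5.04536576] 0.001297988543121241
```

View pics/scene_z7.png

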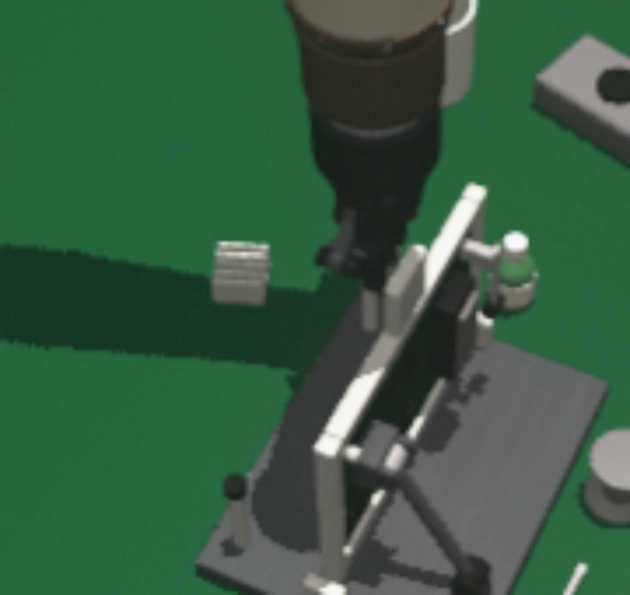

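The frame is upright: its top corner at about (485,188) matches q=0. The knob at (491,305) and the foot at (470,577) fit shut and down, and the push is a steady 9 to 10 N.

```bash
python3 -c "
from bench import arm
print(arm.job_done())"
```

```text
the job is handed in; nothing more can be done
None
```

I shut the clamp lever by pressing down on it. I then pushed the kickstand over centre so it fell to its lower stop. Last, I raised the frame with the closed fingers behind the tab, and handed in at about 15 s with the fingers still pressing it upright. No verdict was reported.

**Last checks, before handing in:**
- **Frame:** it reads as upright in the scene picture. Its left top corner matches the upright prediction closely. The right corner is up to about 4 px off in the raw image, but beyond upright rather than short of it.
- **Lever and kickstand:** the lever knob and kickstand foot are where shut and fully down should put them.
- **Hold:** the fingers push with a steady 9–10 N, and the arm is still.
- **Force:** the highest reading was about 14 N, at the ends of moves, the only time force is reported.
- **Bystanders:** I sent the arm nowhere near them, and those in view looked undisturbed. I did not measure their positions again at the end.

**What disagreed:** the slab corners fit the pose estimate 3–4 mm worse than the frame points did. The networks' lever-tip and foot positions differed by 10–20 mm from my fit. I relied on my fit, and the contacts came where it predicted.

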